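# Sort the bench of the lab van after a measuring session

## Robot

A 6-joint arm with a two-finger parallel gripper is mounted at the origin on the work surface. World frame = base frame: x ahead of the robot, y to its left, z up, the work surface at z = 0. Lengths are in m, angles in rad, forces in N, time in s.
With the tool pointing down it reaches from about 0.375 to 0.925 m from the base axis. Payload 5.7 kg.
Tool frame: the origin (TCP) lies midway between the tips of the shut fingers; the grasp point (between the pads) lies 19 mm behind it; z points along the fingers, y is the line along which they close (so a half turn about z gives the same grasp; the last joint's range is limited). The gripper opens to 88 mm and grips with 3 to 60 N. Pads are 20 mm wide; open, the fingers measure 115 mm over their backs; the gripper's body (75 mm by 178 mm) begins 61 mm behind the grasp point.
Start: joints at [1.129, 0.359, 1.51, -0, 1.272, -0.115], TCP at [0.193, 0.568, 0.223] pointing down, gripper open.
Joint ranges: [-2.97, 2.97], [-1.01, 2.36], [0.21, 2.38], [-0.96, 4.11], [0.2, 2.71], [-2.98, 2.98]. Speed limits (rad/s): [2.39, 2.39, 3.14, 3.14, 3.14, 3.14].

## Interface

Orientations are given as a unit quaternion [x, y, z, w].
In Python, from bench import move_ptp, servo_line, goto_joints, move_gripper, sleep, inverse_kinematics, capture, PlanningError, close_job, spot_in, silhouettes, current_clock, current_joint_pos, current_qvel, current_joint_torque, current_position, current_orientation, current_force, current_torque, current_finger_gap, current_grip_force gives the robot as it stands. Calls block until the motion is done:
- move_ptp(position, orientation): joint-space move of the TCP to a pose.
- servo_line(position, orientation=None, rate=0.15, contact_N=None): straight line of the TCP; orientation=None keeps the orientation; rate is the mean speed in m/s. With contact_N (N) it stops when the force on the tool has changed by that much, and returns True; else False.
- goto_joints(angles): joint-space move.
- move_gripper(opening): finger opening in m; the grip force is fixed at half the most; returns when the fingers have stopped.
- sleep(seconds).
- inverse_kinematics(position, orientation): joint angles nearest the present ones, or None.
- capture(name): name is "scene" or "top" or "wrist"; returns a dict with "image" (420x560x3 uint8, blue, green, red), "range_z" (420x560 float32, m along the optical axis (not along the pixel's ray), 0 where there is no reading), "intrinsics" (3x3 intrinsics, pixels), "R" (3x3) and "t" (3): a world point X has camera coordinates R X + t. Camera axes: x right, y down, z forward; pixel columns grow to the right and rows downward; lengths in m; the calibration is good to about 2 mm. A picture is of the moment at which its call begins.
A pose or a line that the arm cannot do raises PlanningError and nothing moves.
- close_job(): hands the job in; it is judged then, once.
Trained networks look in the newest picture that a camera, given by its name, has taken for a name from the list of things; names that differ only in an ending like _2 or _b are one class to them, and where a whole thing is asked for, a point or a joint stands for the part that bears it (a point fixed in the world has none). Each returns a list of dicts, best first, with "conf" (0 to 1); they miss things now and then, are a little off and sometimes report something else, mostly with a low value. They report only what shows in the picture. A call takes as long as a camera call. They do not tell look-alikes from the thing itself.
- spot_in(camera, query): "xy" ([column, row] in pixels, amid what is visible of it).
- silhouettes(camera, query): "region" (420x560 bool, what is visible of it) and "xy" ([column, row] in pixels, amid what is visible of it).
Readings, each from a call of its own:
- current_clock(): time.
- current_joint_pos(): joint angles.
- current_qvel(): joint speeds.
- current_joint_torque(): joint torques, N m.
- current_position(): TCP position.
- current_orientation(): TCP orientation.
- current_force(): force on the tool from outside, world axes, zero at the start.
- current_torque(): the same for the moment, N m.
- current_finger_gap(): finger opening in m.
- current_grip_force(): force on a finger pad.
Only numpy, scipy, OpenCV 4.12 (cv2) and the standard library are available. Lean on these libraries where they do the work, as an engineer would, in place of code of your own. Each camera call takes 0.05 s, during which the arm holds its last target. There are 200 camera calls.

## Task

The measuring session is over: sort what is left in front of you. Stand the two amber vials upright in empty cells of the divided vial box, one to a cell, stand the two white pots upright side by side on the floor of the plain steel tray, and lay the spectrometer's steel crystal block flat into the empty recess of the black foam tray. Set everything down without dropping it, and leave the solvent bottle and the tape roll where they are.

Things in the scene. Friction and masses are not known exactly. Their poses are not given: they have to be found in the camera images.
- vial_a: An amber glass sample vial with black screw cap, standing upright on the bench: glass 28 mm in diameter up to 43 mm, cap 24 mm in diameter from 47 to 61 mm height (total 61 mm), about 40 g. Origin: centre of its underside, z up along its axis; yaw means nothing. The two loose vials are alike and interchangeable.
- vial_b: The other amber glass sample vial with black screw cap, standing upright on the bench: glass 28 mm in diameter up to 43 mm, cap 24 mm in diameter from 47 to 61 mm height (total 61 mm), about 40 g. Origin: centre of its underside, z up along its axis; yaw means nothing. The two loose vials are alike and interchangeable.
- pot_a: A white plastic sample pot with white screw lid, standing upright on the bench: body 47 mm in diameter up to 36 mm, lid 50 mm in diameter from 36 to 50 mm height (total 50 mm), about 70 g. Origin: centre of its underside, z up along its axis; yaw means nothing. The two pots are alike and interchangeable.
- pot_b: The other white plastic sample pot with white screw lid, standing upright on the bench: body 47 mm in diameter up to 36 mm, lid 50 mm in diameter from 36 to 50 mm height (total 50 mm), about 70 g. Origin: centre of its underside, z up along its axis; yaw means nothing. The two pots are alike and interchangeable.
- crystal_block: Crystal block of the spectrometer: bare steel block 62 mm long (its x) by 32 mm wide (its y) by 32 mm high, with a small bright disc (25 mm, 2 mm proud, look only) in the middle of its top, lying flat on the bench, about 300 g. Origin: centre of its underside, z up. Its long side points away from the robot, turned up to 0.45 rad either way.
- vial_box: Grey divided box, fixed: 105 (its x) by 154 mm (its y), walls and dividers 20 mm high, floor 4 mm above the bench, two rows of three 46 mm square cells. The far (+x) row, x = +24.5, y = -49, 0, 49 mm, is full: three fixed vials of the same kind. The near (-x) row, centres x = -24.5, y = -49, 0, 49 mm, is empty. Origin: centre of underside, z up. Stands in any of three places, turned a little.
- pot_tray: Plain open steel tray without dividers, empty, fixed: 110 (its x) by 175 mm (its y), plus a flat 12 mm lip beyond each short side; rim 15 mm high, walls and floor 4 mm thick, inside 102 by 167 mm. Origin: centre of underside, z up. Stands in any of three places, turned a little.
- foam_tray: Black foam tray, fixed: 110 (its x) by 160 mm (its y), top 16 mm high. Empty recess for the block: centre x = 0, y = -35 mm, 82 (along x) by 52 mm, 10 mm deep, floor 6 mm above the bench; block's long side goes along x. The narrower recess at y = +45 mm holds a spare press (black knob, steel shaft; fixed, 26 mm high). Origin: centre of underside, z up. In any of three places, turned a little.
- solvent_bottle: Bystander: small clear squeeze bottle with paper label and blue cap, 52 mm in diameter, 80 mm high, upright among the things, 130 g, loose. Origin: centre of its underside. To be left where it stands.
- tape_roll: Bystander: yellow roll of tape lying flat among the things, 60 mm outer and 38 mm inner diameter, 24 mm high, loose. Origin: centre of its underside. To be left where it lies.
Not all that is in view belongs to the job. Leave any red look-alike of the vial_b alone.

How it is judged:
By the outcome, as a careful person would: the job done as asked, in the order asked, and still so for the second after the job is handed in, with the robot touching nothing.
It also fails if it takes over 120 s, if anything falls off the work surface, if the arm or the gripper's body presses on something with over 40 N, if the wrist force passes 120 N, or if a joint passes its speed limit or range.

## Working session

There is one attempt and no reset: what is moved stays moved. The work goes in short steps, each a Python script; the robot and the scene stay as the last script left them, time stands still between calls to the robot, and variables do not carry over. Pictures are saved under pics/ and viewed, at most 14 in all, crops included, and the job is handed in when it is done.

```bash
mkdir -p pics; ls; python3 - <<'E'
from bench import *
import cv2,numpy as np
for n in("scene","top"):
    c=capture(n);cv2.imwrite(f"pics/{n}0.png",c["image"]);print(n,c["intrinsics"].tolist(),c["R"].round(3).tolist(),c["t"])
    K=c["intrinsics"];R=c["R"];t=c["t"];Z=c["range_z"]
    for q in["vial_a","pot_a","crystal_block","vial_box","pot_tray","foam_tray","solvent_bottle","tape_roll"]:
        for s in silhouettes(n,q):
            m=s["region"]&(Z>0)
            v,u=np.nonzero(m);z=Z[m]
            P=(np.c_[(u-K[0,2])/K[0,0]*z,(v-K[1,2])/K[1,1]*z,z]-t)@R
            if len(P)<10: continue
            print(q,round(s["conf"],2),np.round(s["xy"]),len(P),"med",np.median(P,0).round(3),"z95",np.percentile(P[:,2],95).round(3))
print(current_clock(),current_orientation())
E
```

```text
pics
scene [[543.8226751382517, 0.0, 278.5882560348007], [0.0, 543.8226751382517, 210.13394881435264], [0.0, 0.0, 1.0]] [[0.025, 1.0, -0.012], [0.73, -0.027, -0.683], [-0.683, 0.009, -0.73]] [ 0.00321386 -0.33357924  1.54178109]
vial_a 0.86 [376. 195.] 275 med [0.451 0.202 0.036] z95 0.06
vial_a 0.84 [249. 214.] 303 med [ 0.501 -0.083  0.039] z95 0.061
vial_a 0.7 [241. 188.] 298 med [ 0.424 -0.097  0.037] z95 0.061
pot_a 0.86 [288. 206.] 586 med [0.483 0.009 0.045] z95 0.051
pot_a 0.86 [148. 178.] 543 med [ 0.381 -0.316  0.043] z95 0.051
crystal_block 0.85 [329. 195.] 448 med [0.44  0.105 0.029] z95 0.033
vial_box 0.86 [288. 276.] 3685 med [0.669 0.    0.014] z95 0.063
pot_tray 0.97 [158. 280.] 4636 med [ 0.644 -0.257  0.004] z95 0.015
foam_tray 0.97 [418. 270.] 3878 med [0.639 0.258 0.013] z95 0.019
foam_tray 0.63 [416. 181.] 462 med [0.393 0.307 0.019] z95 0.024
solvent_bottle 0.92 [188. 203.] 753 med [ 0.477 -0.204  0.049] z95 0.079
tape_roll 0.58 [414. 183.] 473 med [0.393 0.305 0.019] z95 0.024
top [[473.3745496680065, 0.0, 274.5380632919657], [0.0, 473.3745496680065, 205.372637
[... 494 characters left out ...]
202  0.059] z95 0.082
crystal_block 0.84 [233. 233.] 330 med [0.423 0.105 0.032] z95 0.036
vial_box 0.83 [272. 145.] 2342 med [ 0.643 -0.001  0.007] z95 0.065
vial_box 0.19 [173. 153.] 2602 med [0.631 0.257 0.014] z95 0.02
pot_tray 0.92 [369. 144.] 3161 med [ 0.641 -0.257  0.005] z95 0.017
foam_tray 0.88 [173. 152.] 2561 med [0.631 0.257 0.014] z95 0.02
solvent_bottle 0.9 [353. 215.] 387 med [ 0.455 -0.202  0.059] z95 0.082
solvent_bottle 0.19 [173. 149.] 2541 med [0.631 0.258 0.014] z95 0.02
tape_roll 0.83 [146. 250.] 332 med [0.381 0.306 0.022] z95 0.027
tape_roll 0.32 [355. 214.] 367 med [ 0.453 -0.202  0.059] z95 0.082
0.9 [ 1.62702033e-01  9.86675250e-01 -5.65732519e-06 -1.70833953e-05]
```

View pics/scene0.png

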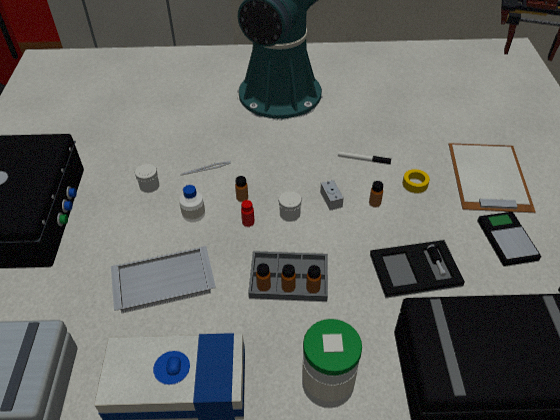

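View pics/top0.png

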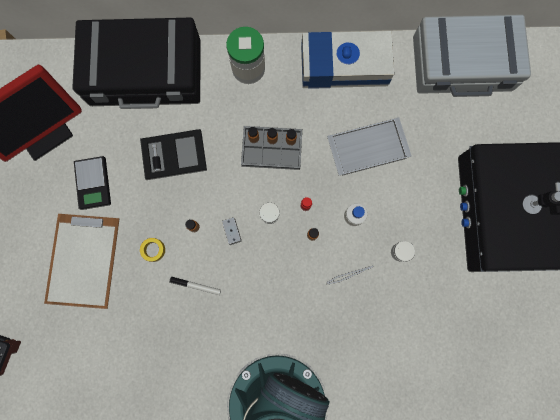

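The scene view shows the amber vials at (241,188) and (376,195) and the red look-alike at (248,213). Pots are at (148,178) and (288,206), and the block is at (332,194). The vial box's empty row is nearest the robot, and the foam's empty recess is on its -y side. The top view agrees. Next I'll fit accurate poses.

```bash
cat > see.py <<'E'
from bench import *
import cv2,numpy as np
def cloud(n,m=None,c=None):
    K,R,t,Z=c["intrinsics"],c["R"],c["t"],c["range_z"]
    v,u=np.nonzero(m&(Z>0));z=Z[v,u]
    return (np.c_[(u-K[0,2])/K[0,0]*z,(v-K[1,2])/K[1,1]*z,z]-t)@R
def things(n,q,c,minconf=.3):
    return [cloud(n,s["region"],c) for s in silhouettes(n,q) if s["conf"]>=minconf]
def top(P,h,tol=.006):   # points near the nominal top height
    return P[abs(P[:,2]-h)<tol]
def rect(P):             # centre, angle of long side, sides
    (cx,cy),(w,h),a=cv2.minAreaRect((P[:,:2]*1000).astype(np.float32))
    if w<h:w,h,a=h,w,a+90
    return np.r_[cx/1000,cy/1000],np.deg2rad((a+90)%180-90),w,h
E
python3 - <<'E'
from see import *
for n in("scene","top"):
    c=capture(n);d=0 if n=="scene" else .003
    for q,h in(("vial_a",.061),("pot_a",.050)):
        for P in things(n,q,c):
            T=top(P,h+d,.004)
            if len(T)>5:
                (x,y),r=cv2.minEnclosingCircle((T[:,:2]*1000).astype(np.float32));print(n,q,T.mean(0).round(4),"circ",round(x,1),round(y,1),round(r,1),len(T))
    for q,h,tol in(("crystal_block",.032,.005),("vial_box",.02,.005),("pot_tray",.015,.004),("foam_tray",.016,.004)):
        P=things(n,q,c)[0];T=top(P,h+d,tol)
        print(n,q,[np.round(v,3) for v in rect(T)],"all",[np.round(v,3) for v in rect(P[P[:,2]>.002])],len(T))
        if q=="foam_tray":
            L=P[abs(P[:,2]-.006-d)<.004];print(" recess",L.mean(0).round(4),[np.round(v,3) for v in rect(L)],len(L))
E
```

```text
scene vial_a [ 0.4171 -0.0986  0.0598] circ 442.9 -95.4 40.1 60
scene vial_a [ 0.4927 -0.0844  0.06  ] circ 491.4 -82.4 14.3 72
scene pot_a [0.471  0.0094 0.049 ] circ 469.2 8.7 26.9 282
scene pot_a [ 0.3686 -0.3187  0.0489] circ 368.7 -319.8 28.2 253
scene crystal_block [array([0.428, 0.106]), np.float64(0.275), np.float64(67.64), np.float64(32.523)] all [array([0.427, 0.109]), np.float64(0.295), np.float64(67.533), np.float64(40.915)] 283
scene vial_box [array([0.646, 0.001]), np.float64(1.487), np.float64(153.777), np.float64(109.766)] all [array([0.641, 0.001]), np.float64(1.489), np.float64(154.095), np.float64(120.668)] 958
scene pot_tray [array([ 0.644, -0.253]), np.float64(-1.322), np.float64(196.144), np.float64(114.023)] all [array([ 0.644, -0.254]), np.float64(-1.322), np.float64(196.144), np.float64(114.589)] 1007
scene foam_tray [array([0.634, 0.259]), np.float64(-1.426), np.float64(162.132), np.float64(113.427)] all [array([0.634, 0.259]), np.float64(-1.431), np.float64(162.098), np.float64(114.84)] 2173
 recess [0.6415 0.2477 0.0055] [array([0.635, 0.257]), np.float64(
[... 495 characters left out ...]
al_box [array([ 0.642, -0.   ]), np.float64(1.491), np.float64(153.679), np.float64(105.716)] all [array([ 0.643, -0.   ]), np.float64(1.487), np.float64(153.977), np.float64(107.375)] 418
top pot_tray [array([ 0.64 , -0.254]), np.float64(-1.332), np.float64(197.504), np.float64(110.474)] all [array([ 0.643, -0.256]), np.float64(-1.329), np.float64(203.277), np.float64(115.749)] 507
top foam_tray [array([0.63 , 0.257]), np.float64(-1.431), np.float64(160.347), np.float64(109.784)] all [array([0.631, 0.258]), np.float64(-1.431), np.float64(160.755), np.float64(111.263)] 934
 recess [0.632  0.2523 0.0087] [array([0.631, 0.258]), np.float64(-1.427), np.float64(160.243), np.float64(110.744)] 776
```

```bash
cat > act.py <<'E'
from see import *
UP=.20
def quat(psi):           # tool down, fingers closing along direction psi
    return [np.array([np.cos(t/2),np.sin(t/2),0,0]) for t in (psi+np.pi/2,psi-np.pi/2)]
def best(p,psi):
    c=[(abs(j[5]),i) for i,q in enumerate(quat(psi)) if (j:=inverse_kinematics(p,q)) is not None]
    return quat(psi)[min(c)[1]]
def pick(xy,psi,z,opening):
    p=[*xy,UP];q=best(p,psi)
    move_ptp(p,q);move_gripper(opening)
    servo_line([*xy,z+.05],rate=.25)
    hit=servo_line([*xy,z],rate=.06,contact_N=8)
    move_gripper(0.0)
    print("pick hit",hit,"tcp",np.round(current_position(),4),"gap",round(current_finger_gap(),4),"F",round(current_grip_force(),1))
    servo_line([*xy,UP],rate=.2)
    print(" lifted gap",round(current_finger_gap(),4),"clock",current_clock())
def place(xy,psi,z,opening):
    p=[*xy,UP];move_ptp(p,best(p,psi))
    servo_line([*xy,z+.02],rate=.2)
    hit=servo_line([*xy,z-.002],rate=.02,contact_N=3)
    print("place hit",hit,"tcp",np.round(current_position(),4),"gap",round(current_finger_gap(),4))
    move_gripper(opening);servo_line([*xy,UP],rate=.2)
    print(" clock",current_clock())
def loc(o,yaw,x,y):
    c,s=np.cos(yaw),np.sin(yaw);return np.array([o[0]+c*x-s*y,o[1]+s*x+c*y])
BOX=(.6435,0.),-.082
TRAY=(.6425,-.2545),.245
FOAM=(.632,.258),.142
def snap(cam,name):
    c=capture(cam);cv2.imwrite(f"pics/{name}.png",c["image"]);return c
E
python3 - <<'E'
from act import *
psi=BOX[1]+np.pi/2
pick((.411,-.097),psi,.020,.060)
t=loc(*BOX,-.0245,-.049);print(t)
snap("wrist","w1")
place(t,psi,.024,.042)
snap("wrist","w2")
E
```

```text
pick hit False tcp [ 0.4111 -0.0971  0.0201] gap 0.0274 F 30.0
 lifted gap 0.0275 clock 8.0167
[ 0.61506882 -0.0468286 ]
place hit True tcp [ 0.6148 -0.0468  0.0241] gap 0.0279
 clock 12.25
```

View pics/w2.png

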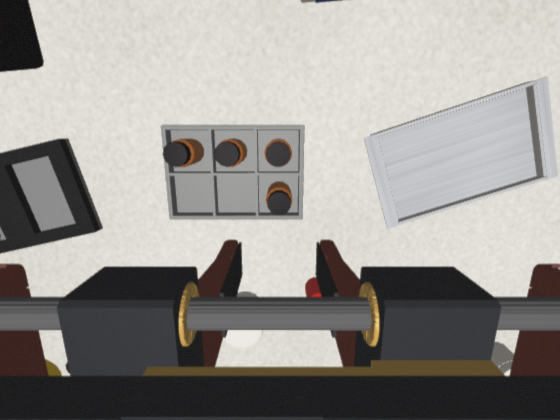

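The wrist view shows the first vial upright in the right-hand near cell at (279,197), and contact came at the expected height. I'll move the second vial and the pots next.

```bash
python3 - <<'E'
from act import *
psi=BOX[1]+np.pi/2
pick((.441,.2025),psi,.020,.060)
place(loc(*BOX,-.0245,.049),psi,.024,.042)
for xy,y in(((.4675,.0087),.034),((.366,-.319),-.034)):
    pick(xy,TRAY[1],.022,.075)
    place(loc(*TRAY,0,y),TRAY[1],.026,.064)
snap("scene","s2")
E
```

```text
pick hit False tcp [0.4411 0.2026 0.0201] gap 0.0273 F 30.0
 lifted gap 0.0275 clock 18.3833
place hit True tcp [0.6228 0.0509 0.0242] gap 0.0277
 clock 22.6583
pick hit False tcp [0.4676 0.0087 0.0222] gap 0.0494 F 30.0
 lifted gap 0.0493 clock 27.6167
place hit True tcp [ 0.634  -0.2214  0.0263] gap 0.0489
 clock 32.0167
pick hit False tcp [ 0.366  -0.3191  0.0222] gap 0.0492 F 30.0
 lifted gap 0.0494 clock 36.7417
place hit True tcp [ 0.6505 -0.2873  0.0263] gap 0.0492
 clock 41.15
```

View pics/s2.png

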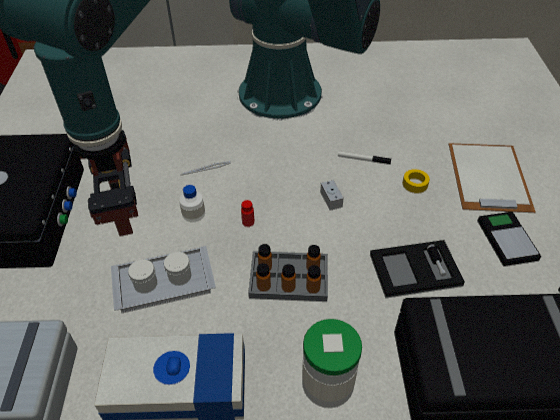

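Both vials stand in the box at (264,255) and (313,255), and both pots stand in the tray at (142,273) and (177,265). The bystanders haven't moved. The block is next.

```bash
python3 - <<'E'
from act import *
pick((.4265,.1055),.277+np.pi/2,.013,.052)
place(loc(*FOAM,0,-.035),FOAM[1]+np.pi/2,.019,.044)
goto_joints([1.129,.359,1.51,0,1.272,-.115])
c=snap("top","t3");snap("scene","s3");cv2.imwrite("pics/t3c.png",cv2.resize(c["image"][100:280,110:440],None,fx=2.4,fy=2.4))
c=capture("top");P=things("top","crystal_block",c,.2);print([ [np.round(v,3) for v in rect(top(p,.041,.006))] for p in P if len(top(p,.041,.006))>20])
print(current_clock())
E
```

```text
pick hit False tcp [0.4267 0.1057 0.0133] gap 0.0319 F 30.0
 lifted gap 0.0316 clock 46.6917
place hit True tcp [0.6367 0.2233 0.0193] gap 0.0322
 clock 52.4667
[[array([0.636, 0.222]), np.float64(0.14), np.float64(61.147), np.float64(31.948)]]
54.6917
```

View pics/t3c.png

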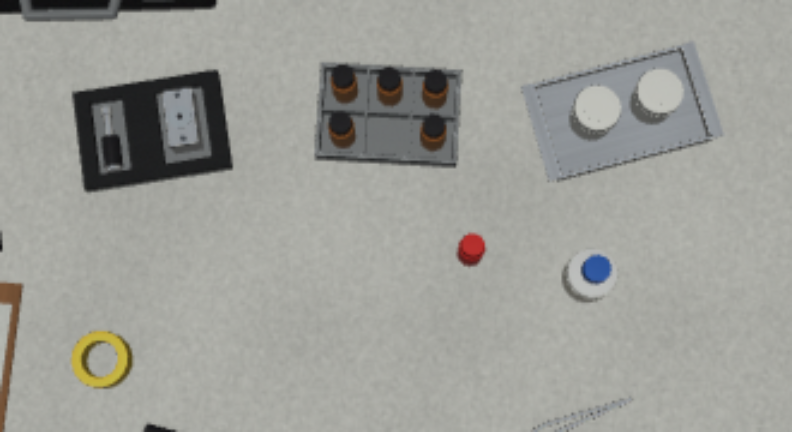

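The top view shows the block flat in the recess at (180,118), the vials in cells at (342,128) and (433,130), and the pots in the tray at (597,110) and (660,92). The red vial, bottle and tape are untouched, so I'm handing in the job.

```bash
python3 -c "
from bench import *
print(close_job())"
```

```text
the job is handed in; nothing more can be done
None
```

The job is done and handed in at about 55 s: both vials stand in the box, both pots in the tray and the block lies flat in its recess; the bottle, tape roll and red vial were left where they were.

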